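# Load the reagent rack for the next run

### The arm

A 6-joint arm with a two-finger parallel gripper is mounted at the origin on the work surface. World frame = base frame: x ahead of the robot, y to its left, z up, the work surface at z = 0. Lengths are in m, angles in rad, forces in N, time in s.
With the tool pointing down it reaches from about 0.275 to 0.975 m from the base axis. Payload 8.4 kg.
Tool frame: the origin (TCP) lies midway between the tips of the shut fingers; the grasp point (between the pads) lies 19 mm behind it; x points along the fingers, z is the direction in which the jaws open and shut, and the axes are right-handed (so a half turn about x gives the same grasp; the last joint's range is limited). The gripper opens to 92 mm and grips with 3 to 60 N. Pads are 20 mm wide; open, the fingers measure 128 mm over their backs; the gripper's body (75 mm by 189 mm) begins 69 mm behind the grasp point.
Start: joints at [1.166, 0.353, 1.633, -0, 1.155, -0.002], TCP at [0.245, 0.575, 0.215] pointing down, gripper open.
Joint ranges: [-2.63, 2.63], [-0.92, 2.1], [0.06, 2.66], [-1.3, 4.44], [0, 2.69], [-3.02, 3.02]. Speed limits (rad/s): [2.22, 2.22, 2.79, 3.14, 3.14, 3.14].

### API

Orientations are given as [roll, pitch, yaw] about the fixed x, y, z axes, in that order (R = Rz(yaw) Ry(pitch) Rx(roll)).
In Python, from bench import r gives the robot as it stands.
- The arm moves only by the tool carry_out, never from a script. Its argument "deltas" is a list of rows, each a list of 3 entries, a list of its own where there are three numbers: the shift along the tool's x, y, z in cm, then the turn about the tool's x in degrees, then the finger opening in cm, from 0 to 9.19. A call has 1 to 12 rows; each row is the pose to reach, as a shift and turn from the pose commanded when the call began, along the tool's axes at that moment; what a row does not reach only later rows make up. A row lasts 1/12 s, in which the tool goes at most 41.7 mm and 7.16 degrees, less where a joint would pass 70% of its speed; a pose out of reach is approached as far as the arm can. A call with a gripper value outside its range is refused whole. The fingers move at their own pace and stop on an object; "force" is the grip in N (left out, the last holds). Time passes only in rows, so rows that repeat a pose let the fingers close. It gives the time, the measured TCP pose, the force and the opening at its end, in the units of the state.
- r.get_obs(): the state, without advancing time (a new reading comes with each control period).
- r.read_camera(name): name is "scene" or "top"; returns (picture, depth): 384x512x3 uint8, blue, green, red; 384x512 float32, m along the optical axis (not along the pixel's ray), 0 where there is no reading.
- r.get_calibration(name): a dict with "fx", "fy", "cx", "cy" (pixels), "eye" and "orientation" of the camera in the world. Camera axes: x right, y down, z forward; pixel columns grow to the right and rows downward; lengths in m; the calibration is good to about 2 mm. A picture is of the moment at which its call begins. get_calibration takes no time and is no camera call.
- r.job_done(): hands the job in, once; it reports no verdict.
The state is a dict: "time_s": time; "joints": joint angles; "joint_vel": joint speeds; "joint_efforts": joint torques, N m; "tool_pos": TCP position; "tcp_rot": TCP orientation; "contact_force": force on the tool from outside, world axes, zero at the start; "ft_torque": the same for the moment, N m; "opening": opening from 0.0 (shut) to 1.0 (fully open).
Only numpy, scipy, OpenCV 4.12 (cv2) and the standard library are available. Lean on these libraries where they do the work, as an engineer would, in place of code of your own. Each camera call takes 0.05 s, during which the arm holds its last target.

### The job

Load the red reagent rack for the next analyser run: first stand the short slim bottle in pocket 1 (the one marked with one white dot, at the handle end), and after that stand the tall slim bottle in pocket 2 (two dots, the middle one); pocket 3 stays empty. Set each bottle down upright on its pocket's floor rather than dropping it, and leave the wide jar where it stands.

Things in the scene. Friction and masses are not known exactly. Their poses are not given: they have to be found in the camera images.
- short_bottle_mid (a point): white plastic screw-cap bottle, straight round body 36 mm in diameter, grey cap 30 mm in diameter and 14 mm high; 74 mm high in all (straight body up to 52 mm), about 80 g, stands on the bench. The point is its centre, 37 mm above its underside; z is up the bottle's axis.
- tall_bottle_mid (a point): white plastic screw-cap bottle, straight round body 36 mm in diameter, grey cap 30 mm in diameter and 14 mm high; 100 mm high in all (straight body up to 78 mm), about 120 g, stands on the bench. The point is its centre, 50 mm above its underside; z is up the bottle's axis.
- rack: red rack fixed to the bench at any yaw: block 256 x 100 x 20 mm (x, y, z), origin at the centre of its underside, z up. Round pockets 56 mm wide, 13 mm deep (floor 7 mm above the bench) in a row at y = 0: pocket 1 (one white dot) at x = -82 mm, pocket 2 (two dots) at x = 0, pocket 3 (three dots) at x = +82 mm. Dots on top at y = -40 mm. Low bow handle at the -x end, by pocket 1.
- jar_mid (a point): wide white jar with a grey lid, 64 mm in diameter and 60 mm high, loose on the bench; a bystander, not to be moved. The point is its centre, 30 mm above its underside.

How it is judged:
On the way, in this order (a step that is already met when the one before it is completed fails the run):
1. the short bottle stands on the floor of pocket 1 and is let go (x of short_bottle_mid in the frame of rack between -0.096 and -0.068 m and y of short_bottle_mid in the frame of rack between -0.014 and 0.014 m and z of short_bottle_mid in the frame of rack below 0.052 m and angle between short_bottle_mid's own z axis and vertical below 0.17 rad and contact force between short_bottle and the fingers below 0.3 N), for 0.2 s.
2. then the tall bottle stands on the floor of pocket 2 and is let go (x of tall_bottle_mid in the frame of rack between -0.014 and 0.014 m and y of tall_bottle_mid in the frame of rack between -0.014 and 0.014 m and z of tall_bottle_mid in the frame of rack below 0.065 m and angle between tall_bottle_mid's own z axis and vertical below 0.17 rad and contact force between tall_bottle and the fingers below 0.3 N), for 0.2 s.
At the end, for the whole second after the job is handed in: The short bottle stands in pocket 1 and the tall bottle in pocket 2 of the rack: each upright within 10 degrees, down on the pocket floor (within 8 mm), its axis within 14 mm of the pocket's centre along both rack axes (anywhere in the pocket), released and at rest (all of step 1 and all of step 2 and linear speed of each of short_bottle, tall_bottle below 0.02 m/s); the robot touches nothing.
It fails at once if the short bottle is dropped from more than about 25 mm, thrown or knocked over (linear speed of short_bottle above 0.7 m/s and contact force between short_bottle and the fingers below 0.05 N).
It fails at once if the tall bottle is dropped from more than about 25 mm, thrown or knocked over (linear speed of tall_bottle above 0.7 m/s and contact force between tall_bottle and the fingers below 0.05 N).
It fails at once if the wide jar is moved more than 30 mm (distance of jar_mid from where it was at the start of the episode above 0.03 m).
It also fails if it takes over 54 s, if anything falls off the work surface, if the arm or the gripper's body presses on something with over 40 N, if the wrist force passes 120 N, or if a joint passes its speed limit or range.

## Working session

There is one attempt and no reset: what is moved stays moved. The work goes in short steps, Python scripts to look and compute and a tool call to move; the robot and the scene stay as the last step left them, time stands still between calls to the robot, and variables do not carry over. Pictures are saved under pics/ and viewed, and the job is handed in when it is done.

Besides the shell and the picture viewer there is one more tool, called as a command line: name --argument value ..., lists and objects as JSON in quotes. carry_out: Moves the arm, as the interface text tells. Its arguments: {"type":"object","properties":{"deltas":{"type":"array"},"force":{"type":"number"}},"required":["deltas"]}

```bash
mkdir -p pics; ls; python3 - <<'E'
from bench import r
import cv2,numpy as np
o=r.get_obs();print({k:np.round(v,3).tolist() for k,v in o.items()})
for n in ("scene","top"):
    p,d=r.read_camera(n);cv2.imwrite(f"pics/{n}0.png",p);np.save(f"/tmp/{n}0.npy",d);print(n,r.get_calibration(n))
E
```

```text
pics
{'time_s': 0.0, 'joints': [1.166, 0.354, 1.634, -0.0, 1.155, -0.002], 'joint_vel': [-0.0, 0.0, 0.001, 0.0, 0.002, -0.001], 'joint_efforts': [0.001, -59.383, -33.422, 0.07, 0.024, -0.0], 'tool_pos': [0.245, 0.575, 0.214], 'tcp_rot': [-3.134, 1.569, -1.966], 'contact_force': [-0.144, -0.121, -0.55], 'ft_torque': [0.001, -0.02, 0.005], 'opening': 0.998}
scene {'fx': 355.13520182392926, 'fy': 355.13520182392926, 'cx': 253.1992335867072, 'cy': 193.5249738622164, 'eye': array([ 1.01434396, -0.09554783,  0.53537549]), 'orientation': array([-2.36452481, -0.01946948,  1.45534372])}
top {'fx': 363.04169891093, 'fy': 363.04169891093, 'cx': 253.8587384031533, 'cy': 188.45134740199947, 'eye': array([ 0.45102401, -0.0298624 ,  0.86984888]), 'orientation': array([-3.00243456,  0.01333872, -1.58990373])}
```

View pics/scene0.png

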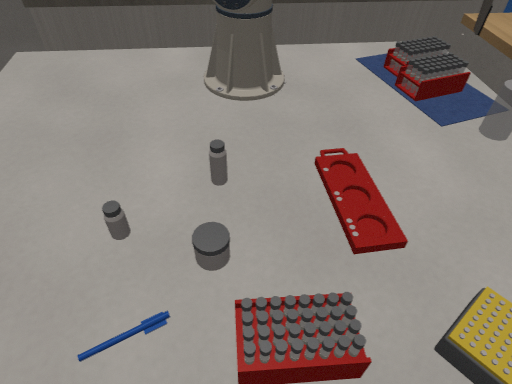

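View pics/top0.png

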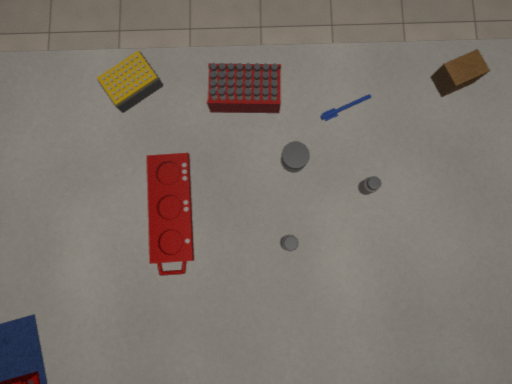

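Top view: tall bottle cap at (290,243), short at (371,185), jar at (295,156), rack around (170,208) with its one-dot/handle end at the bottom (170,268). The scene view agrees: tall (218,163), short (116,220), jar (211,246), rack (357,198).

```bash
cat > h.py <<'E'
import cv2,numpy as np
from scipy.spatial.transform import Rotation as Ro
from bench import r
def cam(n):
    c=r.get_calibration(n);return c,Ro.from_euler('xyz',c['orientation']).as_matrix()
def pts(n,d):
    c,R=cam(n);v,u=np.mgrid[:d.shape[0],:d.shape[1]]
    P=np.stack([(u-c['cx'])/c['fx']*d,(v-c['cy'])/c['fy']*d,d],-1)
    return P@R.T+c['eye']
def ray(n,u,v,z):
    c,R=cam(n);w=R@np.array([(u-c['cx'])/c['fx'],(v-c['cy'])/c['fy'],1]);return c['eye']+w*(z-c['eye'][2])/w[2]
def proj(n,p):
    c,R=cam(n);q=R.T@(np.array(p)-c['eye']);return q[0]/q[2]*c['fx']+c['cx'],q[1]/q[2]*c['fy']+c['cy']
E
cat > m.py <<'E'
from h import *
for n,seeds in (("top",dict(tall=(290,243,.1),short=(371,185,.074),jar=(295,156,.06))),("scene",dict(tall=(218,146,.1),short=(112,208,.074),jar=(211,234,.06)))):
    d=np.load(f"/tmp/{n}0.npy");P=pts(n,d);im=cv2.imread(f"pics/{n}0.png")
    for k,(u,v,z) in seeds.items():
        a=ray(n,u,v,z)
        m=(abs(P[...,2]-z)<.006)&(np.hypot(P[...,0]-a[0],P[...,1]-a[1])<.05)
        vv,uu=np.nonzero(m);(cu,cv_),rad=cv2.minEnclosingCircle(np.stack([uu,vv],1).astype(np.float32))
        M=cv2.fitEllipse(np.stack([uu,vv],1).astype(np.float32)) if 0 else None
        print(n,k,m.sum(),"depth centroid",P[m].mean(0).round(4),"ext",np.ptp(P[m],0).round(3),"ray",ray(n,uu.mean(),vv.mean(),z).round(4))
    hsv=cv2.cvtColor(im,cv2.COLOR_BGR2HSV)
    red=((hsv[...,0]<8)|(hsv[...,0]>172))&(hsv[...,1]>150)&(hsv[...,2]>60)
    x0,x1,y0,y1=(130,215,140,268) if n=="top" else (305,410,145,255)
    box=np.zeros_like(red);box[y0:y1,x0:x1]=1
    # dots
    w=(box&(hsv[...,1]<110)&(hsv[...,2]>150)).astype(np.uint8)
    rackm=cv2.morphologyEx((red&box).astype(np.uint8),cv2.MORPH_CLOSE,np.ones((9,9)))
    w&=rackm
    N,_,st,ce=cv2.connectedComponentsWithStats(w)
    for i in range(1,N):
        if st[i,4]>=4: print(n,"dot",ce[i].round(1),st[i,4],ray(n,*ce[i],.02).round(4))
    # top surface by depth
    m=red&box.astype(bool)&(abs(P[...,2]-.02)<.004)
    q=P[m][:,:2].astype(np.float32);rc=cv2.minAreaRect(q);print(n,"rack rect",rc,m.sum())
    # blob of pocket floors
    f=box.astype(bool)&red&(abs(P[...,2]-.007)<.004)
    f=cv2.morphologyEx(f.astype(np.uint8),cv2.MORPH_OPEN,np.ones((3,3)))
    N,lab,st,ce=cv2.connectedComponentsWithStats(f)
    for i in range(1,N):
        if st[i,4]>80: print(n,"floor",ce[i].round(1),st[i,4],P[lab==i].mean(0).round(4))
    print("bench z",np.median(P[300:350,250:400,2]) if n=="top" else np.median(P[290:310,150:200,2]))
E
python3 m.py
```

```text
top tall 160 depth centroid [ 0.4429 -0.0958  0.1004] ext [0.027 0.028 0.006] ray [ 0.4429 -0.0958  0.1   ]
top short 148 depth centroid [ 0.57   -0.2861  0.074 ] ext [0.03  0.028 0.01 ] ray [ 0.57   -0.2861  0.074 ]
top jar 596 depth centroid [ 0.6401 -0.1161  0.0599] ext [0.061 0.062 0.01 ] ray [ 0.6401 -0.1161  0.06  ]
top rack rect ((0.5239683389663696, 0.1800587773323059), (0.26911699771881104, 0.09882861375808716), 2.6838793754577637) 3057
top floor [167.5 172.8] 376 [0.6147 0.1877 0.0071]
top floor [168.8 207.4] 388 [0.5307 0.1835 0.0073]
top floor [170.3 242. ] 413 [0.4488 0.1788 0.0071]
bench z 0.0005944177191558597
scene tall 145 depth centroid [ 0.4481 -0.0941  0.0997] ext [0.03  0.028 0.008] ray [ 0.4486 -0.0941  0.1   ]
scene short 211 depth centroid [ 0.5746 -0.2843  0.074 ] ext [0.029 0.029 0.008] ray [ 0.5746 -0.2843  0.074 ]
scene jar 972 depth centroid [ 0.646  -0.115   0.0602] ext [0.063 0.062 0.009] ray [ 0.6462 -0.1151  0.06  ]
scene dot [333.4 153.7] 23 [0.402  0.1717 0.02  ]
scene dot [325.6 168.9] 9 [0.4518 0.1399 0.02  ]
scene dot [336.7 192.8] 10 [0.5263 0.1438 0.02  ]
scene dot [339.2 198.1] 12 [0.5415 0.1446 0.02  ]
scene dot [349. 220.] 13 [0.6    0.1468 0.02  ]
scene dot [352.1 226.4] 17 [0.6159 0.1478 0.02  ]
scene dot [355.2 233.4] 16 [0.6326 0.1485 0.02  ]
scene rack rect ((0.5210003852844238, 0.18205034732818604), (0.28388676047325134, 0.10067438334226608), 2.7146730422973633) 3276
scene floor [342.6 169.7] 253 [0.4447 0.1832 0.0078]
scene floor [356.  196.1] 331 [0.5279 0.1871 0.0076]
scene floor [371.5 226.7] 424 [0.6106 0.1911 0.0075]
bench z 0.0005643731075724578
```

```bash
cat > go.py <<'E'
import sys
from h import *
# usage: go.py x y z jaw_deg : deltas to put TCP there, jaws along jaw_deg in the world
o=r.get_obs();R=Ro.from_euler('xyz',o['tcp_rot']).as_matrix()
p=np.array(o['tool_pos']);j=np.degrees(np.arctan2(R[1,2],R[0,2]))
print("t",round(o['time_s'],2),"tcp",p.round(4),"jaw",j.round(2),"op",round(o['opening']*9.19,2),"F",np.round(o['contact_force'],1),"j",np.round(o['joints'],2),"xaxis",R[:,0].round(3))
if len(sys.argv)>3:
    t=np.array([float(a) for a in sys.argv[1:4]]);print("shift cm",(R.T@(t-p)*100).round(2))
    print("R rows\n",R.round(3))
    if len(sys.argv)>4:
        e=(float(sys.argv[4])-j+90)%180-90;print("turn about x (deg):",round(-e*np.sign(-R[2,0])*1,2),"world ccw",round(e,2))
E
python3 go.py .572 -.285 .14 93
```

```text
t 0.1 tcp [0.2448 0.5746 0.214 ] jaw 66.92 op 9.21 F [ 0.2 -0.1 -0. ] j [ 1.17  0.35  1.63  0.    1.16 -0.  ] xaxis [-0.    -0.001 -1.   ]
shift cm [  7.47 -63.79 -66.25]
R rows
 [[-0.    -0.92   0.392]
 [-0.001  0.392  0.92 ]
 [-1.     0.    -0.001]]
turn about x (deg): -26.08 world ccw 26.08
```

carry_out --deltas '[[[3, -64, -66], -26, 9.1], [[3, -64, -66], -26, 9.1], [[3, -64, -66], -26, 9.1], [[3, -64, -66], -26, 9.1], [[3, -64, -66], -26, 9.1], [[3, -64, -66], -26, 9.1], [[3, -64, -66], -26, 9.1], [[3, -64, -66], -26, 9.1], [[3, -64, -66], -26, 9.1], [[3, -64, -66], -26, 9.1], [[3, -64, -66], -26, 9.1], [[3, -64, -66], -26, 9.1]]'

```text
time_s: 1.1
tool_pos: [0.4244, 0.1067, 0.1983]
tcp_rot: [-1.123, 1.571, 0.499]
contact_force: [1.7, -0.3, -0.5]
opening: 0.991
```

```bash
python3 go.py .572 -.285 .14 93
```

```text
t 1.1 tcp [0.4244 0.1067 0.1983] jaw 92.93 op 9.1 F [ 1.7 -0.3 -0.5] j [ 0.24  0.08  2.03  0.    1.03 -1.38] xaxis [ 0.  0. -1.]
shift cm [  5.82 -12.73 -39.88]
R rows
 [[ 0.    -0.999 -0.051]
 [ 0.    -0.051  0.999]
 [-1.    -0.     0.   ]]
turn about x (deg): -0.07 world ccw 0.07
```

carry_out --deltas '[[[2, -12.5, -39.5], 0, 9.1], [[2, -12.5, -39.5], 0, 9.1], [[2, -12.5, -39.5], 0, 9.1], [[2, -12.5, -39.5], 0, 9.1], [[2, -12.5, -39.5], 0, 9.1], [[2, -12.5, -39.5], 0, 9.1], [[2, -12.5, -39.5], 0, 9.1], [[2, -12.5, -39.5], 0, 9.1], [[2, -12.5, -39.5], 0, 9.1], [[2, -12.5, -39.5], 0, 9.1], [[2, -12.5, -39.5], 0, 9.1], [[2, -12.5, -39.5], 0, 9.1]]'

```text
time_s: 2.1
tool_pos: [0.5691, -0.2811, 0.1773]
tcp_rot: [1.043, 1.57, 2.662]
contact_force: [-0.2, 1.0, -0.8]
opening: 0.992
```

```bash
python3 go.py .572 -.285 .09 93; python3 - <<'E'
from h import *
for n in ("scene","top"):
    p,d=r.read_camera(n);cv2.imwrite(f"pics/{n}1.png",p);np.save(f"/tmp/{n}1.npy",d)
a=cv2.imread("pics/scene1.png")[80:290,30:290];b=cv2.imread("pics/top1.png")[110:320,260:460]
cv2.imwrite("pics/c1.png",cv2.resize(np.hstack([a,b]),None,fx=1.7,fy=1.7))
print(r.get_obs()['tool_pos'])
E
```

```text
t 2.1 tcp [ 0.5691 -0.2811  0.1773] jaw 92.77 op 9.12 F [-0.2  1.  -0.8] j [-0.46  0.4   1.65  0.    1.09 -2.08] xaxis [-0.001  0.001 -1.   ]
shift cm [ 8.73 -0.28 -0.41]
R rows
 [[-0.001 -0.999 -0.048]
 [ 0.001 -0.048  0.999]
 [-1.     0.001  0.001]]
turn about x (deg): -0.23 world ccw 0.23
[ 0.56859832 -0.27871155  0.17767317]
```

View pics/c1.png

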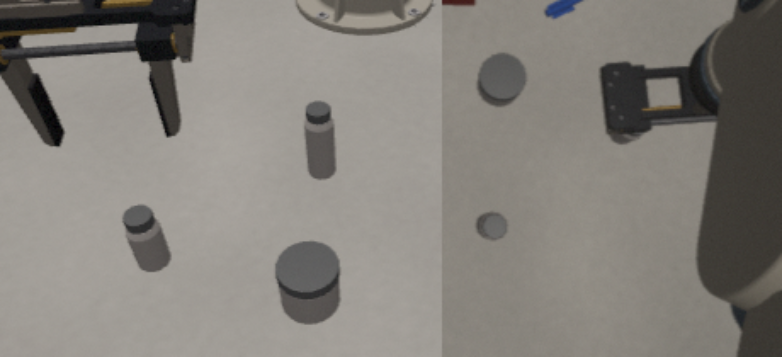

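The scene crop shows the open finger tips at about (63,164) and (132,158), straddling the line above the short bottle (~(112,210)). I'll use the tips to check the calibration of the scene camera.

```bash
python3 - <<'E'
from h import *
p=np.array([.5686,-.2787,.1777])
print(proj("scene",p), proj("scene",p+[0,.046,0]),proj("scene",p-[0,.046,0]))
d=np.load("/tmp/scene1.npy");P=pts("scene",d)
m=(P[...,2]>.165)&(P[...,2]<.19)&(abs(P[...,0]-.57)<.06)&(abs(P[...,1]+.28)<.1)
q=P[m]
for s in (q[q[:,1]<-.28],q[q[:,1]>-.28]): print(len(s),s.min(0).round(4),s.max(0).round(4),s.mean(0).round(4))
E
```

```text
(np.float64(97.36637128839752), np.float64(159.0900625125414)) (np.float64(128.0000520868432), np.float64(157.33128006040346)) (np.float64(66.24193668375074), np.float64(160.8770207881576))
89 [ 0.5599 -0.3356  0.1777] [ 0.5816 -0.3228  0.1899] [ 0.5753 -0.3266  0.1843]
58 [ 0.5583 -0.2324  0.1771] [ 0.5771 -0.2193  0.1898] [ 0.5735 -0.2254  0.184 ]
```

carry_out --deltas '[[[4, -0.5, -0.6], 0, 9.1], [[8, -0.5, -0.6], 0, 9.1], [[11, -0.5, -0.6], 0, 9.1], [[13.5, -0.5, -0.6], 0, 9.1], [[15, -0.5, -0.6], 0, 9.1], [[15.7, -0.5, -0.6], 0, 9.1], [[15.7, -0.5, -0.6], 0, 9.1], [[15.7, -0.5, -0.6], 0, 9.1]]' --force 15

```text
time_s: 2.87
tool_pos: [0.5749, -0.2844, 0.0221]
tcp_rot: [-1.892, 1.57, -0.269]
contact_force: [0.0, 0.1, 0.4]
opening: 0.989
```

```bash
python3 - <<'E'
from h import *
p,d=r.read_camera("scene");cv2.imwrite("pics/s2.png",cv2.resize(p[150:270,50:200],None,fx=4,fy=4))
E
python3 go.py .573 -.285 .021 93
```

```text
t 2.92 tcp [ 0.5754 -0.2849  0.0226] jaw 92.96 op 9.09 F [ 0.5  0.4 -0.2] j [-0.46  0.6   1.72  0.    0.82 -2.08] xaxis [ 0.001 -0.001 -1.   ]
shift cm [0.16 0.24 0.  ]
R rows
 [[ 0.001 -0.999 -0.052]
 [-0.001 -0.052  0.999]
 [-1.    -0.001 -0.001]]
turn about x (deg): -0.04 world ccw 0.04
```

View pics/s2.png

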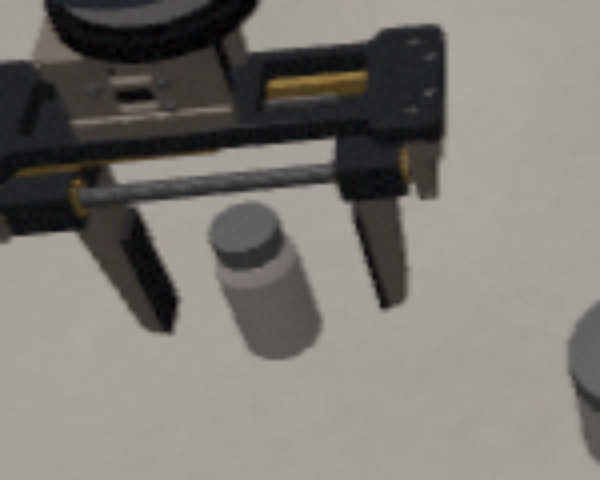

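Bottle at about (265,285) in the crop sits midway between the fingers, so I'm closing on it.

carry_out --deltas '[[[0.1, 0.1, 0], 0, 3], [[0.1, 0.1, 0], 0, 3], [[0.1, 0.1, 0], 0, 3], [[0.1, 0.1, 0], 0, 3], [[0.1, 0.1, 0], 0, 3], [[0.1, 0.1, 0], 0, 3], [[0.1, 0.1, 0], 0, 3], [[0.1, 0.1, 0], 0, 3], [[0.1, 0.1, 0], 0, 3], [[0.1, 0.1, 0], 0, 3], [[0.1, 0.1, 0], 0, 3], [[0.1, 0.1, 0], 0, 3]]' --force 15

```text
time_s: 3.92
tool_pos: [0.5737, -0.2852, 0.0203]
tcp_rot: [-2.66, 1.571, -1.038]
contact_force: [-0.4, -0.0, 0.8]
opening: 0.384
```

```bash
python3 go.py .449 .179 .14 93
```

```text
t 3.92 tcp [ 0.5737 -0.2852  0.0203] jaw 92.92 op 3.53 F [-0.4 -0.   0.8] j [-0.46  0.6   1.73 -0.    0.81 -2.09] xaxis [ 0. -0. -1.]
shift cm [-11.98  10.08  47.  ]
R rows
 [[ 0.    -0.999 -0.051]
 [-0.    -0.051  0.999]
 [-1.    -0.    -0.   ]]
turn about x (deg): -0.08 world ccw 0.08
```

carry_out --deltas '[[[-3, 0, 0], 0, 3], [[-7, 0, 0], 0, 3], [[-11, 0, 0], 0, 3], [[-15, 0.5, 1], 0, 3], [[-16, 1, 4], 0, 3], [[-16, 2, 7.5], 0, 3], [[-16, 3, 11], 0, 3], [[-16, 4, 15], 0, 3], [[-16, 5, 19], 0, 3], [[-16, 5.5, 23], 0, 3], [[-16, 6.5, 26.5], 0, 3], [[-16, 6.5, 26.5], 0, 3]]'

```text
time_s: 4.92
tool_pos: [0.4926, -0.0191, 0.18]
tcp_rot: [0.775, 1.568, 2.4]
contact_force: [-0.7, 0.1, -1.2]
opening: 0.388
```

```bash
python3 go.py .449 .179 .16 93
```

```text
t 4.92 tcp [ 0.4926 -0.0191  0.18  ] jaw 93.08 op 3.56 F [-0.7  0.1 -1.2] j [-0.04  0.19  1.94  0.    1.01 -1.67] xaxis [-0.002  0.002 -1.   ]
shift cm [ 2.05  3.28 20.01]
R rows
 [[-0.002 -0.999 -0.054]
 [ 0.002 -0.054  0.999]
 [-1.     0.002  0.002]]
turn about x (deg): 0.08 world ccw -0.08
```

carry_out --deltas '[[[0, 0.5, 3], 0, 3], [[0, 1, 7], 0, 3], [[0, 1.7, 11], 0, 3], [[0, 2.5, 15], 0, 3], [[1.5, 3, 18], 0, 3], [[4, 3.3, 19.5], 0, 3], [[6, 3.3, 20], 0, 3], [[7, 3.3, 20], 0, 3], [[7.5, 3.3, 20], 0, 3], [[7.5, 3.3, 20], 0, 3], [[7.5, 3.3, 20], 0, 3]]'

```text
time_s: 5.83
tool_pos: [0.4526, 0.1736, 0.1058]
tcp_rot: [-1.751, 1.571, -0.13]
contact_force: [0.3, 0.7, -0.9]
opening: 0.385
```

```bash
python3 go.py .449 .179 .028 93;python3 - <<'E'
from h import *
p,d=r.read_camera("scene");cv2.imwrite("pics/s3.png",cv2.resize(p[60:260,250:450],None,fx=3,fy=3));np.save("/tmp/s3.npy",d)
P=pts("scene",d);m=(P[...,1]>.12)&(P[...,1]<.24)&(P[...,0]<.52)&(P[...,0]>.38)&(P[...,2]>.06)&(P[...,2]<.16)
hs=P[m];print(proj("scene",(.449,.179,.007)))
E
```

```text
t 5.83 tcp [0.4526 0.1736 0.1058] jaw 92.86 op 3.54 F [ 0.3  0.7 -0.9] j [ 0.36  0.28  2.03 -0.    0.84 -1.26] xaxis [ 0. -0. -1.]
shift cm [7.78 0.34 0.56]
R rows
 [[ 0.    -0.999 -0.05 ]
 [-0.    -0.05   0.999]
 [-1.    -0.    -0.   ]]
turn about x (deg): -0.14 world ccw 0.14
(np.float64(341.26819904752796), np.float64(171.34385976127646))
```

View pics/s3.png

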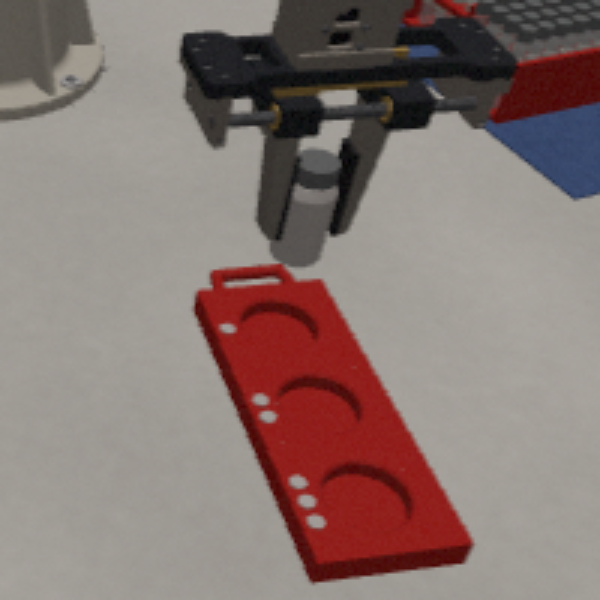

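The bottle is held upright at crop (303,210); the rack's pocket 1 is at (280,333), and the path down is clear.

```bash
python3 - <<'E'
from h import *
d=np.load("/tmp/s3.npy");P=pts("scene",d);print(r.get_obs()['tool_pos'],r.get_obs()['time_s'])
u0,u1=250+300//3,250+340//3
sub=P[110:148,u0:u1].reshape(-1,3)
s=sub[sub[:,0]<.5]
top=s[(s[:,2]>.154)&(s[:,2]<.166)&(s[:,0]>.42)];print(len(top),top.mean(0),np.ptp(top,0),top.max(0))
E
python3 go.py .449 .179 .028 93
```

```text
[0.452928   0.1737112  0.10611579] 5.8833
120 [0.45507164 0.17550334 0.15933984] [0.02769823 0.02608896 0.00688214] [0.46742411 0.18890763 0.16133494]
t 5.88 tcp [0.4529 0.1737 0.1061] jaw 92.86 op 3.53 F [-0.5 -0.1 -0. ] j [ 0.36  0.28  2.03 -0.    0.84 -1.26] xaxis [ 0.001  0.    -1.   ]
shift cm [7.81 0.37 0.55]
R rows
 [[ 0.001 -0.999 -0.05 ]
 [ 0.    -0.05   0.999]
 [-1.    -0.001  0.   ]]
turn about x (deg): -0.14 world ccw 0.14
```

carry_out --deltas '[[[1, 0.5, 0.45], 0, 3], [[3, 0.5, 0.45], 0, 3], [[5, 0.5, 0.45], 0, 3], [[6, 0.5, 0.45], 0, 3], [[6.7, 0.5, 0.45], 0, 3], [[7.1, 0.5, 0.45], 0, 3], [[7.3, 0.5, 0.45], 0, 3], [[7.5, 0.5, 0.45], 0, 3], [[7.6, 0.5, 0.45], 0, 3], [[7.6, 0.5, 0.45], 0, 3]]'

```text
time_s: 6.72
tool_pos: [0.4472, 0.1786, 0.0296]
tcp_rot: [-1.258, 1.57, 0.364]
contact_force: [-0.5, 0.2, -0.0]
opening: 0.389
```

```bash
python3 - <<'E'
from h import *
p,d=r.read_camera("scene");cv2.imwrite("pics/s4.png",cv2.resize(p[90:240,280:430],None,fx=4,fy=4))
E
python3 go.py .449 .179 .0275 93
```

```text
t 6.77 tcp [0.4471 0.1786 0.0297] jaw 92.92 op 3.57 F [ 0.4 -0.4 -1.1] j [ 0.38  0.41  2.08  0.    0.66 -1.24] xaxis [ 0.001  0.    -1.   ]
shift cm [ 0.22 -0.19  0.03]
R rows
 [[ 0.001 -0.999 -0.051]
 [ 0.    -0.051  0.999]
 [-1.    -0.001  0.   ]]
turn about x (deg): -0.08 world ccw 0.08
```

View pics/s4.png

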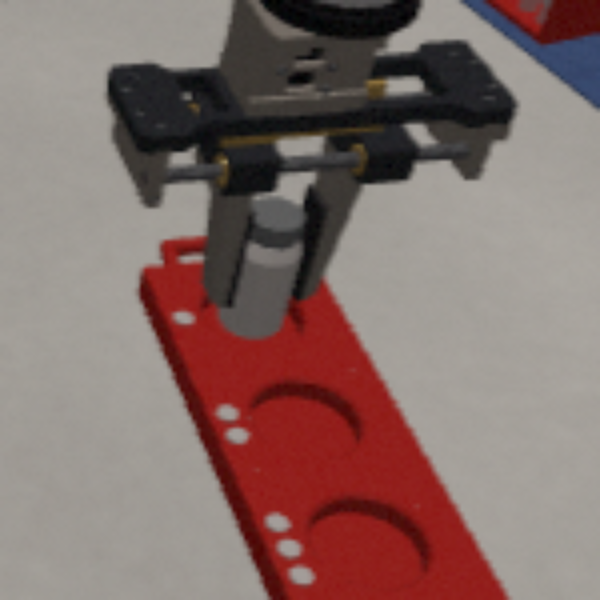

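Bottle is inside pocket 1 (crop (252,320)), a couple of mm above the floor. Lowering slowly until contact.

carry_out --deltas '[[[0.1, 0, 0], 0, 3], [[0.15, 0, 0], 0, 3], [[0.2, 0, 0], 0, 3], [[0.25, 0, 0], 0, 3], [[0.25, 0, 0], 0, 3]]'

```text
time_s: 7.18
tool_pos: [0.4469, 0.1785, 0.0272]
tcp_rot: [-1.383, 1.571, 0.239]
contact_force: [-1.4, -0.7, 5.6]
opening: 0.388
```

Contact (5.6 N upward); releasing.

carry_out --deltas '[[[0, 0, 0], 0, 4], [[0, 0, 0], 0, 4.5], [[0, 0, 0], 0, 5], [[0, 0, 0], 0, 5.5], [[0, 0, 0], 0, 6.5], [[0, 0, 0], 0, 6.5], [[0, 0, 0], 0, 6.5], [[0, 0, 0], 0, 6.5]]'

```text
time_s: 7.85
tool_pos: [0.4468, 0.1784, 0.0268]
tcp_rot: [1.863, 1.571, -2.798]
contact_force: [-0.7, -0.2, 1.1]
opening: 0.704
```

```bash
python3 go.py .449 .179 .0275 93
```

```text
t 7.85 tcp [0.4468 0.1784 0.0268] jaw 92.92 op 6.47 F [-0.7 -0.2  1.1] j [ 0.38  0.41  2.08  0.    0.65 -1.24] xaxis [-0. -0. -1.]
shift cm [-0.07 -0.22  0.05]
R rows
 [[-0.    -0.999 -0.051]
 [-0.    -0.051  0.999]
 [-1.     0.    -0.   ]]
turn about x (deg): -0.08 world ccw 0.08
```

Lift straight up, then over toward the tall bottle (world ≈ (.446,-.095)).

carry_out --deltas '[[[-1, 0, 0], 0, 6.5], [[-3, 0, 0], 0, 6.5], [[-6, 0, 0], 0, 6.5], [[-10, 0, 0], 0, 6.5], [[-14, 0, 0], 0, 9.1], [[-16, 0, -2], 0, 9.1], [[-16, 0, -6], 0, 9.1], [[-16, 0, -10], 0, 9.1], [[-16, 0, -14], 0, 9.1], [[-16, 0, -18], 0, 9.1], [[-16, 0, -18], 0, 9.1], [[-16, 0, -18], 0, 9.1]]'

```text
time_s: 8.85
tool_pos: [0.4559, -0.0032, 0.1875]
tcp_rot: [-1.619, 1.57, -0.001]
contact_force: [-0.5, -0.1, -0.2]
opening: 0.99
```

```bash
python3 go.py .447 -.095 .16 93; python3 - <<'E'
from h import *
for n in ("scene","top"):
    p,d=r.read_camera(n);cv2.imwrite(f"pics/{n}5.png",p);P=pts(n,d)
    for k,a,z,rr in (("short",(.449,.179),.081,.035),("tall",(.447,-.095),.1,.035),("jar",(.643,-.115),.06,.05)):
        m=(abs(P[...,2]-z)<.006)&(np.hypot(P[...,0]-a[0],P[...,1]-a[1])<rr)
        if m.sum()>20: print(n,k,m.sum(),P[m].mean(0).round(4),np.ptp(P[m],0).round(3))
E
```

```text
t 8.85 tcp [ 0.4559 -0.0032  0.1875] jaw 92.67 op 9.1 F [-0.5 -0.1 -0.2] j [-0.01  0.12  2.01  0.    1.01 -1.63] xaxis [ 0.001 -0.    -1.   ]
shift cm [ 2.75  1.32 -9.13]
R rows
 [[ 0.001 -0.999 -0.047]
 [-0.    -0.047  0.999]
 [-1.    -0.001 -0.   ]]
turn about x (deg): -0.33 world ccw 0.33
scene short 124 [0.4485 0.1798 0.0808] [0.03  0.028 0.009]
scene tall 141 [ 0.4479 -0.0938  0.1   ] [0.029 0.028 0.009]
scene jar 968 [ 0.6461 -0.1149  0.0603] [0.062 0.062 0.009]
top jar 599 [ 0.64   -0.1161  0.0601] [0.061 0.062 0.011]
```

View pics/scene5.png

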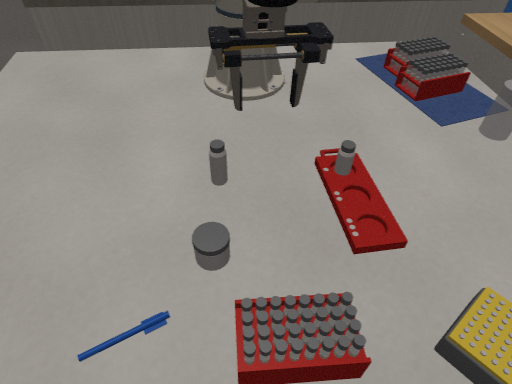

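The short bottle stands upright in pocket 1 (scene (345,158), top at 0.081 m as expected). The tall bottle is still at (218,163). Moving over it and descending.

carry_out --deltas '[[[0, 0.6, -4], 0, 9.1], [[0, 1, -7], 0, 9.1], [[0, 1.3, -9.1], 0, 9.1], [[0, 1.3, -9.1], 0, 9.1], [[0, 1.3, -9.1], 0, 9.1], [[3, 1.3, -9.1], 0, 9.1], [[7, 1.3, -9.1], 0, 9.1], [[11, 1.3, -9.1], 0, 9.1], [[14, 1.3, -9.1], 0, 9.1], [[15.5, 1.3, -9.1], 0, 9.1], [[15.5, 1.3, -9.1], 0, 9.1], [[15.5, 1.3, -9.1], 0, 9.1]]'

```text
time_s: 9.95
tool_pos: [0.4474, -0.0913, 0.0314]
tcp_rot: [1.213, 1.569, 2.837]
contact_force: [-0.3, 0.3, -0.2]
opening: 0.99
```

```bash
python3 - <<'E'
from h import *
p,d=r.read_camera("scene");cv2.imwrite("pics/s6.png",cv2.resize(p[70:220,150:300],None,fx=4,fy=4))
E
python3 go.py .4475 -.0945 .032 93
```

```text
t 10.0 tcp [ 0.4483 -0.0918  0.0324] jaw 93.01 op 9.1 F [0.2 0.3 0.3] j [-0.21  0.38  2.12  0.    0.64 -1.83] xaxis [ 0.  0. -1.]
shift cm [ 0.04  0.09 -0.27]
R rows
 [[ 0.    -0.999 -0.052]
 [ 0.    -0.052  0.999]
 [-1.    -0.     0.   ]]
turn about x (deg): 0.01 world ccw -0.01
```

View pics/s6.png

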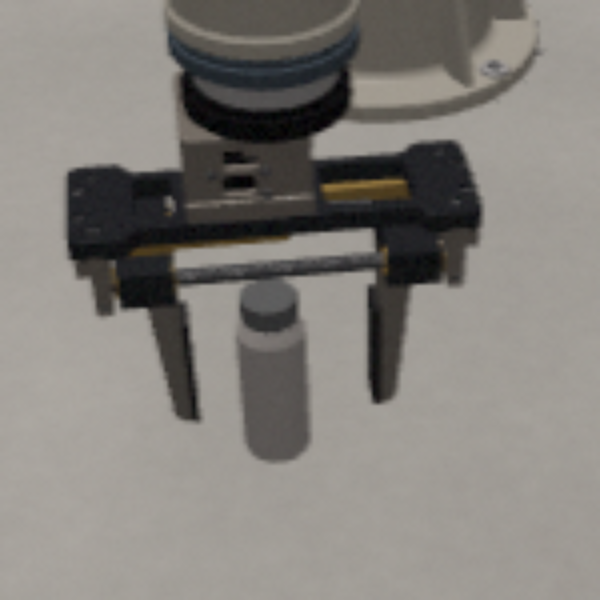

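Bottle (crop (270,380)) is between the fingers, a shade left; shift −0.3 cm along z and close.

carry_out --deltas '[[[0.1, 0, -0.3], 0, 9.1], [[0.1, 0, -0.3], 0, 3], [[0.1, 0, -0.3], 0, 3], [[0.1, 0, -0.3], 0, 3], [[0.1, 0, -0.3], 0, 3], [[0.1, 0, -0.3], 0, 3], [[0.1, 0, -0.3], 0, 3], [[0.1, 0, -0.3], 0, 3], [[0.1, 0, -0.3], 0, 3], [[0.1, 0, -0.3], 0, 3], [[0.1, 0, -0.3], 0, 3], [[0.1, 0, -0.3], 0, 3]]' --force 15

```text
time_s: 11.0
tool_pos: [0.4478, -0.0959, 0.0307]
tcp_rot: [1.631, 1.571, -3.031]
contact_force: [-0.5, 0.4, -0.6]
opening: 0.386
```

carry_out --deltas '[[[-2, 0, 0], 0, 3], [[-5, 0, 0], 0, 3], [[-9, 0, 0], 0, 3], [[-12, 0, 0], 0, 3], [[-14, 0, 0], 0, 3], [[-14.5, 0, 0], 0, 3], [[-14.5, 0, 0], 0, 3]]'

```text
time_s: 11.58
tool_pos: [0.4486, -0.096, 0.1768]
tcp_rot: [-1.839, 1.568, -0.217]
contact_force: [-0.2, 0.2, -1.5]
opening: 0.388
```

```bash
python3 go.py .531 .184 .175 93
```

```text
t 11.58 tcp [ 0.4486 -0.096   0.1768] jaw 92.92 op 3.56 F [-0.2  0.2 -1.5] j [-0.21  0.14  2.02 -0.    0.99 -1.84] xaxis [ 0.003 -0.001 -1.   ]
shift cm [ 0.19 -9.66 27.55]
R rows
 [[ 0.003 -0.999 -0.051]
 [-0.001 -0.051  0.999]
 [-1.    -0.003 -0.001]]
turn about x (deg): -0.08 world ccw 0.08
```

carry_out --deltas '[[[0, -1.3, 3.5], 0, 3], [[0, -2.6, 7], 0, 3], [[0, -3.9, 10.5], 0, 3], [[0, -5.2, 14], 0, 3], [[0, -6.5, 17.5], 0, 3], [[0, -7.7, 21], 0, 3], [[0, -8.8, 24.5], 0, 3], [[0, -9.6, 27.3], 0, 3], [[1, -9.6, 27.3], 0, 3], [[3, -9.6, 27.3], 0, 3], [[4.5, -9.6, 27.3], 0, 3], [[4.5, -9.6, 27.3], 0, 3]]'

```text
time_s: 12.58
tool_pos: [0.5262, 0.1804, 0.1255]
tcp_rot: [1.862, 1.562, -2.799]
contact_force: [-1.1, 0.1, -1.8]
opening: 0.392
```

```bash
python3 - <<'E'
from h import *
p,d=r.read_camera("scene");cv2.imwrite("pics/s7.png",cv2.resize(p[60:260,270:470],None,fx=3,fy=3))
t=r.get_obs()['tool_pos'];print(t)
P=pts("scene",d);z=t[2]+.069
m=(abs(P[...,2]-z)<.007)&(np.hypot(P[...,0]-t[0],P[...,1]-t[1])<.0165)
print(m.sum(),P[m].mean(0).round(4),np.ptp(P[m],0).round(3),P[m].max(0).round(4))
E
python3 go.py .531 .184 .038 93
```

```text
[0.52721268 0.18052749 0.12736393]
125 [0.531  0.183  0.1942] [0.027 0.028 0.007] [0.5403 0.1968 0.1967]
t 12.63 tcp [0.5272 0.1805 0.1274] jaw 92.93 op 3.56 F [ 0.1  0.4 -1.3] j [ 0.33  0.35  1.85 -0.    0.94 -1.29] xaxis [-0.006 -0.002 -1.   ]
shift cm [ 8.93 -0.45  0.34]
R rows
 [[-0.006 -0.999 -0.051]
 [-0.002 -0.051  0.999]
 [-1.     0.006 -0.002]]
turn about x (deg): -0.07 world ccw 0.07
```

View pics/s7.png

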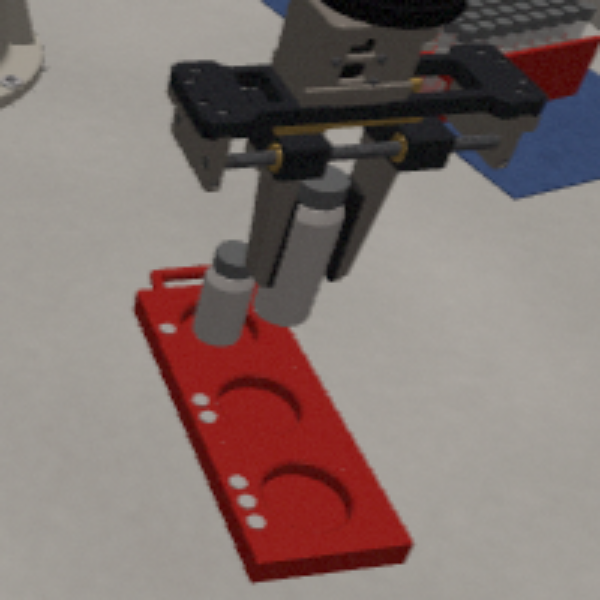

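Tall bottle upright at crop (300,270), height ~95 mm above bench; pocket 2 at (255,420). Descending partway and re-measuring.

carry_out --deltas '[[[2, 0, 0.1], 0, 3], [[4, 0, 0.1], 0, 3], [[5, 0, 0.1], 0, 3], [[5.5, 0, 0.1], 0, 3], [[5.5, 0, 0.1], 0, 3], [[5.5, 0, 0.1], 0, 3]]'

```text
time_s: 13.13
tool_pos: [0.53, 0.1826, 0.0762]
tcp_rot: [-1.215, 1.571, 0.406]
contact_force: [1.1, -0.2, -0.5]
opening: 0.388
```

```bash
python3 - <<'E'
from h import *
p,d=r.read_camera("scene");cv2.imwrite("pics/s8.png",cv2.resize(p[60:260,270:470],None,fx=3,fy=3))
t=r.get_obs()['tool_pos'];print(t)
P=pts("scene",d);z=t[2]+.069
m=(abs(P[...,2]-z)<.007)&(np.hypot(P[...,0]-t[0],P[...,1]-t[1])<.0185)
print(m.sum(),P[m].mean(0).round(4),np.ptp(P[m],0).round(3),P[m].max(0).round(4))
E
python3 go.py .531 .184 .038 93
```

```text
[0.53033515 0.18274479 0.0766188 ]
117 [0.5344 0.1857 0.1444] [0.023 0.032 0.009] [0.5427 0.1996 0.1473]
t 13.18 tcp [0.5303 0.1827 0.0766] jaw 92.91 op 3.54 F [-0.6  0.  -1.3] j [ 0.33  0.42  1.88 -0.    0.83 -1.29] xaxis [ 0.001  0.    -1.   ]
shift cm [ 3.86 -0.07  0.12]
R rows
 [[ 0.001 -0.999 -0.051]
 [ 0.    -0.051  0.999]
 [-1.    -0.001  0.   ]]
turn about x (deg): -0.09 world ccw 0.09
```

View pics/s8.png

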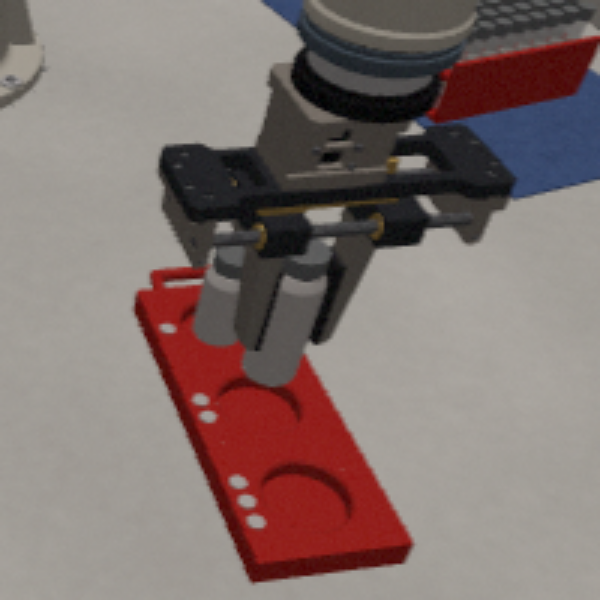

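carry_out --deltas '[[[1, 0.2, 0], 0, 3], [[2, 0.2, 0], 0, 3], [[2.8, 0.2, 0], 0, 3], [[3.2, 0.2, 0], 0, 3], [[3.5, 0.2, 0], 0, 3], [[3.7, 0.2, 0], 0, 3], [[3.8, 0.2, 0], 0, 3], [[3.8, 0.2, 0], 0, 3]]'

```text
time_s: 13.85
tool_pos: [0.5278, 0.1826, 0.0379]
tcp_rot: [-2.474, 1.571, -0.852]
contact_force: [0.3, -0.8, -1.1]
opening: 0.385
```

```bash
python3 - <<'E'
from h import *
p,d=r.read_camera("scene");cv2.imwrite("pics/s9.png",cv2.resize(p[60:260,270:470],None,fx=3,fy=3))
E
python3 go.py .531 .184 .038 93
```

```text
t 13.9 tcp [0.5279 0.1826 0.0379] jaw 92.92 op 3.58 F [-0.9 -0.6 -0.6] j [ 0.33  0.48  1.91  0.    0.75 -1.29] xaxis [ 0.  0. -1.]
shift cm [-0.01 -0.31  0.12]
R rows
 [[ 0.    -0.999 -0.051]
 [ 0.    -0.051  0.999]
 [-1.    -0.     0.   ]]
turn about x (deg): -0.08 world ccw 0.08
```

View pics/s9.png

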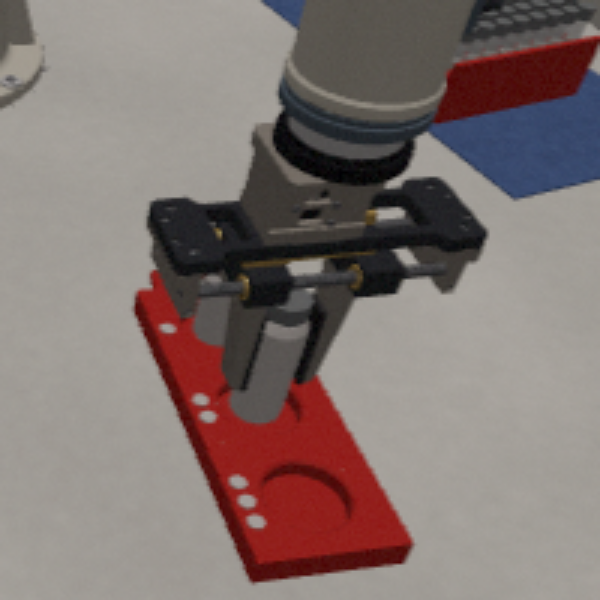

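The bottle is in pocket 2 (base at crop (258,410)), inside the rim. Force is still about zero, so I'm easing down to contact.

carry_out --deltas '[[[0.05, 0, 0], 0, 3], [[0.1, 0, 0], 0, 3], [[0.1, 0, 0], 0, 3]]'

```text
time_s: 14.15
tool_pos: [0.5282, 0.1827, 0.0376]
tcp_rot: [-1.389, 1.57, 0.233]
contact_force: [-2.7, -1.3, 7.3]
opening: 0.391
```

Contact (7.3 N up); releasing.

carry_out --deltas '[[[0, 0, 0], 0, 4], [[0, 0, 0], 0, 4.5], [[0, 0, 0], 0, 5], [[0, 0, 0], 0, 5.5], [[0, 0, 0], 0, 6.5], [[0, 0, 0], 0, 6.5], [[0, 0, 0], 0, 6.5], [[0, 0, 0], 0, 6.5]]'

```text
time_s: 14.82
tool_pos: [0.5277, 0.1826, 0.0367]
tcp_rot: [1.962, 1.571, -2.699]
contact_force: [0.2, 0.6, -0.4]
opening: 0.706
```

carry_out --deltas '[[[-1, 0, 0], 0, 6.5], [[-3, 0, 0], 0, 6.5], [[-6, 0, 0], 0, 6.5], [[-10, 0, 0], 0, 6.5], [[-14, 0, 0], 0, 6.5], [[-16, 0, -3], 0, 6.5], [[-16, 0, -7], 0, 6.5], [[-16, 0, -11], 0, 6.5], [[-16, 0, -15], 0, 6.5], [[-16, 0, -18], 0, 6.5], [[-16, 0, -18], 0, 6.5], [[-16, 0, -18], 0, 6.5]]'

```text
time_s: 15.82
tool_pos: [0.5369, 0.0015, 0.1975]
tcp_rot: [-1.336, 1.57, 0.282]
contact_force: [0.9, 0.2, 0.2]
opening: 0.708
```

```bash
python3 - <<'E'
from h import *
for n in ("scene","top"):
    p,d=r.read_camera(n);cv2.imwrite(f"pics/{n}10.png",p);P=pts(n,d)
    for k,a,z,rr in (("short",(.449,.179),.081,.035),("tall",(.531,.184),.107,.035),("jar",(.643,-.115),.06,.05)):
        m=(abs(P[...,2]-z)<.006)&(np.hypot(P[...,0]-a[0],P[...,1]-a[1])<rr)
        if m.sum()>20: print(n,k,m.sum(),P[m].mean(0).round(4),np.ptp(P[m],0).round(3))
E
python3 go.py
```

```text
scene short 129 [0.4488 0.1797 0.0806] [0.029 0.029 0.009]
scene tall 158 [0.5277 0.1835 0.1067] [0.03  0.029 0.008]
scene jar 970 [ 0.646  -0.1151  0.0603] [0.063 0.063 0.009]
top jar 215 [ 0.6408 -0.1334  0.0601] [0.058 0.024 0.008]
t 15.92 tcp [0.5369 0.0033 0.1972] jaw 92.9 op 6.48 F [-0.9  0.5  0.5] j [ 0.    0.23  1.84  0.    1.07 -1.62] xaxis [ 0.  0. -1.]
```

View pics/scene10.png

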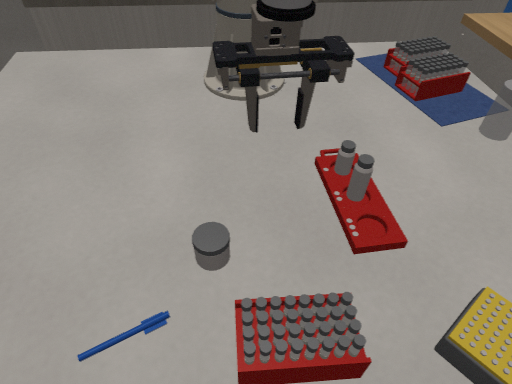

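View pics/top10.png

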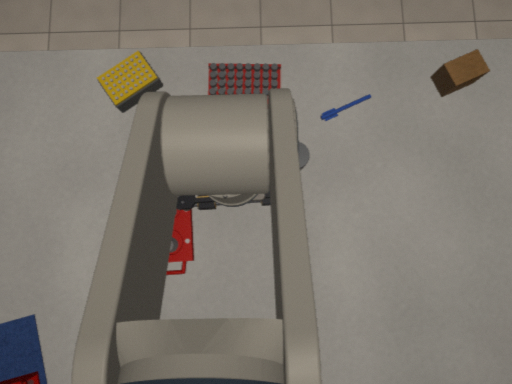

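The scene view shows both bottles upright in pockets 1 and 2 ((345,158) and (360,178)), with their tops at 0.081 m and 0.107 m as expected. They are within about 4 mm of the pocket centres. The jar has not moved. In the top view the arm hides most of the rack.

```bash
python3 -c "
from bench import r
print(r.job_done())"
```

```text
the job is handed in; nothing more can be done
None
```

The short bottle is in pocket 1 and the tall bottle is in pocket 2. I lowered each one until it touched the floor (5.6 N and 7.3 N), then released it. I handed the job in at about 16 s; it reports no verdict.

**Last checks (scene camera):**

| Item | Position x, y (m) | Top height measured (expected) | Offset |
|---|---|---|---|
| Short bottle | 0.449, 0.180 | 80.6 mm (81 mm) | about 1 mm from the pocket 1 centre |
| Tall bottle | 0.528, 0.184 | 106.7 mm (107 mm) | about 4 mm from the pocket 2 centre, against a 14 mm limit |
| Jar | 0.646, -0.115 | 60.3 mm (60 mm) | under 1 mm from where it started |

Both bottles look upright, and the gripper was clear of everything.

**Disagreement:** the two cameras differed by about 5 mm in x on where the bottles and the jar stood. I leaned towards the scene camera, because the finger positions agreed with it.

**Not checked:** the arm blocked the top camera's view of the bottles at the end, so the final bottle positions come from the scene camera alone.

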